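# Run the locked specimen carriage home on its slide rail

## Task

Bring the specimen under the sensor head: with closed fingertips press the spring-loaded lock plate on the carriage's tail and, keeping it held down all the way, push the carriage along its rail until it is fully home against the end stop. Then take the hand away so that the plate springs up and the carriage is locked there. Nothing is to be gripped or picked up; leave the bottle, cup, pen case and screwdriver beside the rail where they are.

Things in the scene. Friction and masses are not known exactly. Their poses are not given: they have to be found in the camera images.
- rail: slide rail screwed to the bench: dark base plate 110 x 440 x 12 mm with two aluminium guide bars and a toothed rack between. Origin: underside, on the centre line; the base spans y = -210 to +230 mm. Its y axis is the slide direction, pointing to the end stop; z up. A low bracket (top 46 mm) closes the other end.
- stop_face (a point): middle of the aluminium end stop's face that the carriage meets, 50 mm above the bench, at y = 165 mm in the rail's frame. The stop is 92 mm wide, top 62 mm above the bench.
- sensor_head (a point): underside of the sensor head's lens, 87 mm above the bench. Its grey arm, 40 mm wide, spans y = 112 to 212 mm in the rail's frame, top 105 mm, and stands on a post behind the end stop.
- carriage_nose (a point): middle of the carriage's leading face, 50 mm above the bench; meets stop_face when home. Carriage 90 mm wide, 150 mm long: the leading 96 mm are a grey block (top 75 mm above the bench, clamped steel specimen and clamps up to 80 mm), the trailing 54 mm a low deck (40 mm) with the lock plate. A finger standing on the plate can push the block's upright rear face.
- plate_top (a point): centre of the top of the lock plate, a black ribbed thumb plate on the carriage's tail, 88 mm across the rail x 48 mm along it x 6 mm thick; 124 mm behind carriage_nose, 28 mm behind the block's rear face. Top 56 mm above the bench when up, 46 mm when fully down. It rides along with the carriage.
- carriage (a joint): position of the carriage along the rail in m: 0 rearmost, 0.18 home against the stop; starts between 0 and about 0.06. With the lock plate down it slides with 1 N of friction; with the plate up a pin catches in the rack (teeth every 10 mm, up to 6 mm play) and it does not move. Home is one of the locking places.
- lock_plate (a joint): how far the lock plate is pressed down, in m: 0 up (locked), 0.010 fully down. The pin is clear of the rack from 0.005 on; keep it at 0.007 or more. The spring pushes up with 4 N at the top and 7 N fully down; let go, the plate comes up by itself.
- spray: bystander: white bottle, 52 mm across, 105 mm tall, standing; origin at the centre of its underside
- cup: bystander: white open cup, 70 mm across, 75 mm tall; origin at the centre of its underside
- pen_case: bystander: flat clear plastic case 60 x 130 x 24 mm; origin at the centre of its underside
- driver: bystander: screwdriver 160 mm long lying on the bench along its x axis

How it is judged (in metres and radians):
On the way, in this order (a step that is already met when the one before it is completed fails the run):
1. the lock plate is pressed down before the carriage moves (value of joint lock_plate above 0.005 m and distance of carriage_nose from where it was at the start of the episode below 0.02 m), for 0.02 s.
2. the carriage is against the end stop with the lock plate still held down (value of joint carriage above 0.176 m and value of joint lock_plate above 0.004 m), for 0.05 s.
At the end, for the whole second after the job is handed in: the carriage is home (within 4 mm of the end stop) and at rest, the lock plate is up again (within 2 mm), and the four bystanders are within 20 mm of where they stood (value of joint carriage above 0.176 m and value of joint lock_plate below 0.002 m and velocity of joint carriage between -0.01 and 0.01 m/s and distance of each of spray, cup, pen_case, driver from where it was at the start of the episode below 0.02 m); the robot touches nothing.
It fails at once if the lock plate came up while the carriage was under way (distance of carriage_nose from where it was at the start of the episode above 0.015 m and value of joint carriage below 0.168 m and value of joint lock_plate below 0.002 m).
It fails at once if a bystander was picked up or shoved (distance of any of spray, cup, pen_case, driver from where it was at the start of the episode above 0.02 m).
It also fails if it takes over 34 s, if anything falls off the work surface, if the arm or the gripper's body presses on something with over 40 N, if the wrist force passes 120 N, or if a joint passes its speed limit or range.

## Robot

A 6-joint arm with a two-finger parallel gripper is mounted at the origin on the work surface. World frame = base frame: x ahead of the robot, y to its left, z up, the work surface at z = 0. Lengths are in mm, angles in rad, forces in N, time in s.
With the tool pointing down it reaches from about 350 to 875 mm from the base axis. Payload 4.2 kg.
Tool frame: the origin (TCP) lies midway between the tips of the shut fingers; the grasp point (between the pads) lies 19 mm behind it (arm.tcp_to_grasp is the distance from the TCP to the grasp point, in mm); z points along the fingers, y is the line along which they close (so a half turn about z gives the same grasp; the last joint's range is limited). The gripper opens to 85 mm and grips with 20 to 120 N. Pads are 22 mm wide; open, the fingers measure 114 mm over their backs; the gripper's body (76 mm by 85 mm) begins 54 mm behind the grasp point. The pads swing forward as they close: fully open they stand 13 mm farther back than shut.
Start: joints at [-0.985, 0.385, 0.008, 0, -1.194, -0.259], TCP at [200.649, -591.895, 231.312] pointing down, gripper open.
Joint ranges: [-3.14, 3.14], [-1.21, 2.06], [-1.07, 1.41], [-3.16, 2.05], [-2.99, -0.16], [-3.1, 3.1]. Speed limits (rad/s): [2.79, 2.79, 3.14, 3.14, 3.14, 3.14].

## Interface

Orientations are given as a unit quaternion [x, y, z, w].
In Python, from bench import arm, imaging, job, models gives the robot as it stands.
- The arm moves only by the tool arm_command, never from a script. Its argument "rows" is a list of rows, each an object with "grip": the opening, from 0 (shut) to 1 (fully open); "linear": the shift along the tool's x, y, z in mm, a list of three; "rot": the turn, a rotation vector about the tool's x, y, z in rad, a list of three. In form: [{"grip": grip, "linear": [tx, ty, tz], "rot": [rx, ry, rz]}, ...]. A call has 1 to 10 rows; each row is the pose to reach, as a shift and turn from the pose commanded when the call began, along the tool's axes at that moment; what a row does not reach only later rows make up. A row lasts 1/8 s, in which the tool goes at most 62.5 mm and 10.7 degrees, less where a joint would pass 70% of its speed; a pose out of reach is approached as far as the arm can. A call with a gripper value outside its range is refused whole. The fingers move at their own pace and stop on an object; the grip force is fixed at half the most. Time passes only in rows, so rows that repeat a pose let the fingers close. It gives the time, the measured TCP pose, the force, the opening and the grip force at its end, in the units of the state.
- arm.read_state(): the state, without advancing time (a new reading comes with each control period).
- imaging.get_image(name): name is "scene" or "top" or "wrist"; returns a dict with "frame" (480x640x3 uint8, red, green, blue), "fx", "fy", "cx", "cy" (pixels), "extrinsics" (4x4, takes a point from world to camera coordinates); the wrist camera has in their place "T_tool_cam" (4x4, takes a point from camera to tool coordinates, whose origin is the TCP and whose axes are the flange's). Camera axes: x right, y down, z forward; pixel columns grow to the right and rows downward; lengths in mm; the calibration is good to about 2 mm. The wrist camera is an equidistant fisheye: a pixel r from the principal point sees the ray r / f radians off the axis. A picture is of the moment at which its call begins: read the wrist's pose just before it. There is no depth.
- job.job_done(): hands the job in; it is judged then, once.
Trained networks look in a picture, given as the dict that the camera call returned (one of the last four; its "shot" number tells which), for a name from the list of things; names that differ only in an ending like _2 or _b are one class to them, and where a whole thing is asked for, a point or a joint stands for the part that bears it (a point fixed in the world has none). Each returns a list of dicts, best first, with "score" (0 to 1); they miss things now and then, are a little off and sometimes report something else, mostly with a low value. They report only what shows in the picture. A call takes as long as a camera call.
- models.spot_in(picture, query): "rect" ([left, top, right, bottom] in pixels, round what is visible of it).
- models.tip_of(picture, query): "pixel" ([column, row] in pixels: a listed point, or the origin of a listed thing).
The state is a dict: "clock": time; "joints": joint angles; "joint_vel": joint speeds; "joint_efforts": joint torques, N m; "position": TCP position; "ee_rot": TCP orientation; "contact_force": force on the tool from outside, world axes, zero at the start; "wrist_torque": the same for the moment, N m; "gripper_width": finger opening in mm; "grasp_force": force on a finger pad.
Only numpy, scipy, OpenCV 4.12 (cv2) and the standard library are available. Lean on these libraries where they do the work, as an engineer would, in place of code of your own. Each camera call takes 0.05 s, during which the arm holds its last target. There are 200 camera calls.

## Working session

There is one attempt and no reset: what is moved stays moved. The work goes in short steps, Python scripts to look and compute and a tool call to move; the robot and the scene stay as the last step left them, time stands still between calls to the robot, and variables do not carry over. Pictures are saved under pics/ and viewed, at most 10 in all, crops included, and the job is handed in when it is done.

Besides the shell and the picture viewer there is one more tool, called after "Call:" as name([rows], argument=value, ...), one row to a line, values as JSON. arm_command: Moves the arm, as the interface text tells. Its arguments: {"type":"object","properties":{"rows":{"type":"array"}},"required":["rows"]}

```bash
mkdir -p pics; cat > h.py <<'E'
import numpy as np,cv2
from bench import arm,imaging,job,models
def back(im,px,z):
    T=np.array(im["extrinsics"]);R,t=T[:3,:3],T[:3,3]
    d=R.T@np.array([(px[0]-im["cx"])/im["fx"],(px[1]-im["cy"])/im["fy"],1]);c=-R.T@t
    return c+d*(z-c[2])/d[2]
def save(im,n): cv2.imwrite(f"pics/{n}.png",cv2.cvtColor(np.array(im["frame"]),cv2.COLOR_RGB2BGR))
E
python3 - <<'E'
from h import *
s=arm.read_state();print(s["clock"],s["position"],s["ee_rot"],s["gripper_width"])
for n in("top","scene"):
    im=imaging.get_image(n);save(im,n)
    for q,z in(("rail",0),("stop_face",50),("sensor_head",87),("carriage_nose",50),("plate_top",56),("spray",0),("cup",0),("pen_case",0),("driver",0)):
        for r in models.tip_of(im,q)[:1]: print(n,q,round(r["score"],2),np.round(r["pixel"]),np.round(back(im,r["pixel"],z)))
E
```

```text
0.0 [ 200.44003347 -591.37636367  230.23995346] [-1.62582046e-01  9.86694435e-01  1.05627615e-03 -2.33792891e-04] 84.98964803006827
top rail 0.88 [289. 235.] [585.  62.   0.]
top stop_face 0.95 [190. 225.] [596. 229.  50.]
top sensor_head 0.78 [208. 226.] [587. 193.  87.]
top carriage_nose 0.69 [270. 228.] [590.  94.  50.]
top plate_top 0.65 [348. 236.] [575. -37.  56.]
top spray 0.7 [228. 142.] [756. 173.   0.]
top cup 0.96 [228. 321.] [434. 168.   0.]
top pen_case 0.64 [338. 166.] [710. -27.   0.]
top driver 0.85 [353. 318.] [437. -49.   0.]
scene rail 0.92 [341. 297.] [581.  63.   0.]
scene stop_face 0.74 [455. 262.] [597. 230.  50.]
scene sensor_head 0.81 [430. 240.] [589. 189.  87.]
scene carriage_nose 0.94 [364. 268.] [586.  93.  50.]
scene plate_top 0.67 [275. 273.] [581. -34.  56.]
scene cup 0.86 [379. 242.] [438. 173.   0.]
scene pen_case 0.96 [298. 371.] [713. -28.   0.]
scene driver 0.84 [255. 262.] [459. -49.   0.]
```

View pics/top.png

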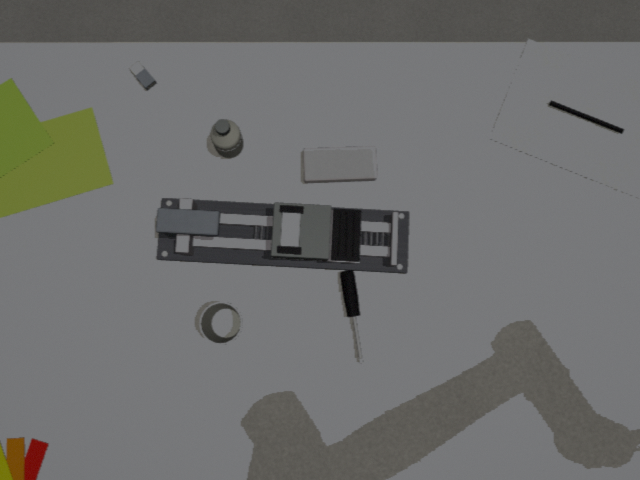

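View pics/scene.png

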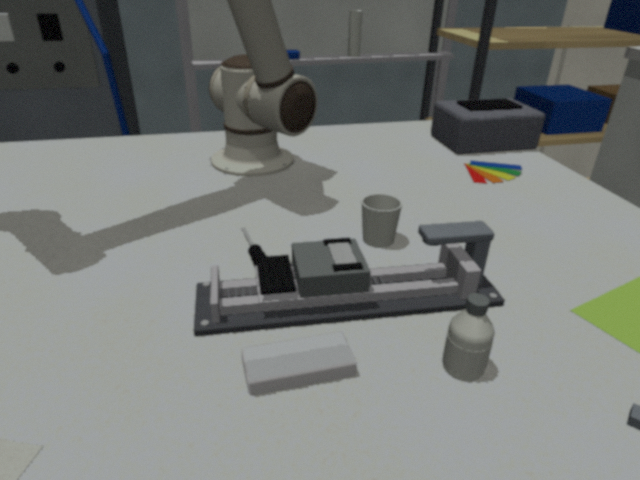

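The top view shows the rail running left to right: stop at (190,225), plate at (348,236), nose at (270,228), and the driver just below the plate. The scene view agrees, and both cameras match to within about 5 mm. I'll move above the plate with the fingers shut.

Call:
arm_command([
  {"grip": 0,"linear": [-540,413,50],"rot": [0,0,0.38]},
  {"grip": 0,"linear": [-540,413,50],"rot": [0,0,0.38]},
  {"grip": 0,"linear": [-540,413,50],"rot": [0,0,0.38]},
  {"grip": 0,"linear": [-540,413,50],"rot": [0,0,0.38]},
  {"grip": 0,"linear": [-540,413,50],"rot": [0,0,0.38]},
  {"grip": 0,"linear": [-540,413,50],"rot": [0,0,0.38]},
  {"grip": 0,"linear": [-540,413,50],"rot": [0,0,0.38]},
  {"grip": 0,"linear": [-540,413,50],"rot": [0,0,0.38]},
  {"grip": 0,"linear": [-540,413,50],"rot": [0,0,0.38]},
  {"grip": 0,"linear": [-540,413,50],"rot": [0,0,0.38]},
])

```text
clock: 2.25
position: [545.0, -78.4, 186.3]
ee_rot: [0.026, 1.0, -0.0, 0.0]
contact_force: [0.4, -0.9, 0.5]
gripper_width: -0.1
grasp_force: 0.0
```

Call:
arm_command([
  {"grip": 0,"linear": [-32,53,0],"rot": [0,0,0]},
  {"grip": 0,"linear": [-32,53,60],"rot": [0,0,0]},
  {"grip": 0,"linear": [-32,53,60],"rot": [0,0,0]},
  {"grip": 0,"linear": [-32,53,60],"rot": [0,0,0]},
])

```text
clock: 2.75
position: [579.6, -29.7, 127.6]
ee_rot: [0.026, 1.0, -0.0, 0.001]
contact_force: [0.3, 0.5, 1.1]
gripper_width: 0.2
grasp_force: 0.0
```

```bash
python3 - <<'E'
from h import *
from scipy.spatial.transform import Rotation as Ro
s=arm.read_state();p=np.array(s["position"]);R=Ro.from_quat(s["ee_rot"]).as_matrix();print(p,s["ee_rot"],s["contact_force"])
im=imaging.get_image("wrist");save(im,"w1");T=np.array(im["T_tool_cam"])
f=im["fx"]
def wb(px,z):
    v=np.array(px)-[im["cx"],im["cy"]];r=np.hypot(*v);a=r/f
    d=np.r_[v/r*np.sin(a),np.cos(a)];c=p+R@T[:3,3];d=R@T[:3,:3]@d
    return c+d*(z-c[2])/d[2]
for q,z in(("plate_top",56),("carriage_nose",50),("stop_face",50),("rail",0)):
    for r in models.tip_of(im,q)[:1]: print(q,round(r["score"],2),np.round(r["pixel"]),np.round(wb(r["pixel"],z)))
E
```

```text
[579.6347776  -29.70314021 127.61982562] [ 2.64763457e-02  9.99648910e-01 -3.49831950e-04  9.67880665e-04] [0.33635525 0.50976055 1.1261931 ]
plate_top 0.57 [316. 250.] [578. -34.  56.]
carriage_nose 0.87 [500. 248.] [585.  89.  50.]
stop_face 0.67 [639. 247.] [594. 232.  50.]
rail 0.85 [445. 232.] [586.  65.   0.]
```

View pics/w1.png

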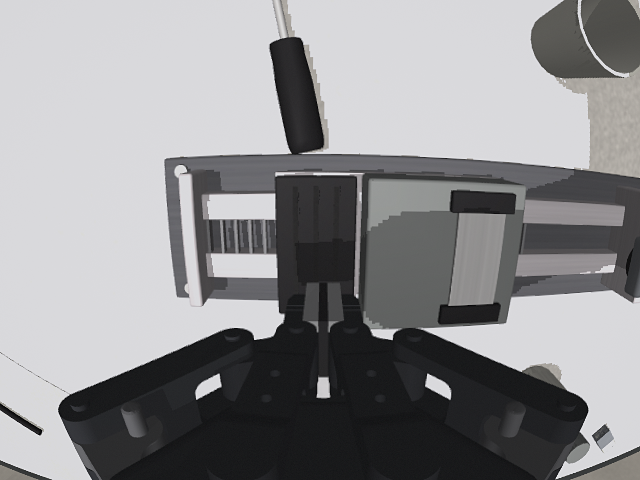

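The wrist view shows the fingertips at about (322,290), over the plate (columns 276–356), with the block's rear face at column ~362. The driver's handle, around (300,100), is clear. The plate measures (578,-34), so I'll descend in stages.

Call:
arm_command([
  {"grip": 0,"linear": [0,-3,40],"rot": [0,0,0]},
  {"grip": 0,"linear": [0,-3,60],"rot": [0,0,0]},
  {"grip": 0,"linear": [0,-3,68],"rot": [0,0,0]},
  {"grip": 0,"linear": [0,-3,72],"rot": [0,0,0]},
  {"grip": 0,"linear": [0,-3,75],"rot": [0,0,0]},
  {"grip": 0,"linear": [0,-3,75],"rot": [0,0,0]},
])

```text
clock: 3.75
position: [578.7, -32.3, 51.9]
ee_rot: [0.027, 1.0, -0.0, 0.0]
contact_force: [-2.6, -0.6, 5.2]
gripper_width: 0.1
grasp_force: 2.4
```

Contact at z≈52, force about 5 N, in line with the spring. Pressing on to the bottom.

Call:
arm_command([
  {"grip": 0,"linear": [0,0,2],"rot": [0,0,0]},
  {"grip": 0,"linear": [0,0,4],"rot": [0,0,0]},
  {"grip": 0,"linear": [0,0,5],"rot": [0,0,0]},
  {"grip": 0,"linear": [0,0,5],"rot": [0,0,0]},
])

```text
clock: 4.25
position: [578.7, -32.2, 47.0]
ee_rot: [0.026, 1.0, -0.0, 0.0]
contact_force: [-3.8, -0.7, 6.3]
gripper_width: 0.2
grasp_force: 3.1
```

Call:
arm_command([
  {"grip": 0,"linear": [0,0,1],"rot": [0,0,0]},
  {"grip": 0,"linear": [0,0,1.5],"rot": [0,0,0]},
  {"grip": 0,"linear": [0,0,1.5],"rot": [0,0,0]},
])

```text
clock: 4.62
position: [578.7, -32.2, 46.1]
ee_rot: [0.026, 1.0, -0.0, 0.0]
contact_force: [-3.6, -0.5, 9.1]
gripper_width: -0.1
grasp_force: 4.4
```

Call:
arm_command([
  {"grip": 0,"linear": [0,2,0.8],"rot": [0,0,0]},
  {"grip": 0,"linear": [0,7,0.8],"rot": [0,0,0]},
  {"grip": 0,"linear": [0,13,0.8],"rot": [0,0,0]},
  {"grip": 0,"linear": [0,20,0.8],"rot": [0,0,0]},
  {"grip": 0,"linear": [0,27,0.8],"rot": [0,0,0]},
  {"grip": 0,"linear": [0,34,0.8],"rot": [0,0,0]},
  {"grip": 0,"linear": [0,41,0.8],"rot": [0,0,0]},
  {"grip": 0,"linear": [0,46,0.8],"rot": [0,0,0]},
  {"grip": 0,"linear": [0,50,0.8],"rot": [0,0,0]},
  {"grip": 0,"linear": [0,50,0.8],"rot": [0,0,0]},
])

```text
clock: 5.88
position: [581.8, 18.4, 46.0]
ee_rot: [0.026, 1.0, 0.0, 0.001]
contact_force: [-4.6, 1.1, 11.8]
gripper_width: 0.1
grasp_force: 6.1
```

```bash
python3 - <<'E'
from h import *
for n in("top","scene"):
    im=imaging.get_image(n)
    for q,z in(("stop_face",50),("carriage_nose",50),("plate_top",46)):
        for r in models.tip_of(im,q)[:1]: print(n,q,round(r["score"],2),np.round(back(im,r["pixel"],z)))
E
```

```text
top plate_top 0.56 [582.  15.  46.]
scene stop_face 0.68 [597. 223.  50.]
scene carriage_nose 0.6 [589. 137.  50.]
scene plate_top 0.87 [571.  22.  46.]
```

Call:
arm_command([
  {"grip": 0,"linear": [0,3,0],"rot": [0,0,0]},
  {"grip": 0,"linear": [0,9,0],"rot": [0,0,0]},
  {"grip": 0,"linear": [0,16,0],"rot": [0,0,0]},
  {"grip": 0,"linear": [0,23,0],"rot": [0,0,0]},
  {"grip": 0,"linear": [0,30,0],"rot": [0,0,0]},
  {"grip": 0,"linear": [0,37,0],"rot": [0,0,0]},
  {"grip": 0,"linear": [0,44,0],"rot": [0,0,0]},
  {"grip": 0,"linear": [0,51,0],"rot": [0,0,0]},
  {"grip": 0,"linear": [0,56,0],"rot": [0,0,0]},
  {"grip": 0,"linear": [0,60,0],"rot": [0,0,0]},
])

```text
clock: 7.52
position: [585.3, 78.2, 46.1]
ee_rot: [0.026, 1.0, 0.0, 0.001]
contact_force: [-3.5, -0.6, 11.1]
gripper_width: -0.2
grasp_force: 5.5
```

Call:
arm_command([
  {"grip": 0,"linear": [0,4,0],"rot": [0,0,0]},
  {"grip": 0,"linear": [0,8,0],"rot": [0,0,0]},
  {"grip": 0,"linear": [0,12,0],"rot": [0,0,0]},
  {"grip": 0,"linear": [0,16,0],"rot": [0,0,0]},
  {"grip": 0,"linear": [0,20,0],"rot": [0,0,0]},
  {"grip": 0,"linear": [0,23,0],"rot": [0,0,0]},
  {"grip": 0,"linear": [0,25,0],"rot": [0,0,0]},
  {"grip": 0,"linear": [0,27,0],"rot": [0,0,0]},
])

```text
clock: 8.52
position: [586.9, 105.1, 46.1]
ee_rot: [0.026, 1.0, 0.0, 0.001]
contact_force: [-3.1, -3.0, 10.7]
gripper_width: 0.0
grasp_force: 5.1
```

Call:
arm_command([
  {"grip": 0,"linear": [0,2,0],"rot": [0,0,0]},
  {"grip": 0,"linear": [0,4,0],"rot": [0,0,0]},
  {"grip": 0,"linear": [0,6,0],"rot": [0,0,0]},
  {"grip": 0,"linear": [0,6,0],"rot": [0,0,0]},
])

```text
clock: 9.02
position: [587.8, 109.9, 46.1]
ee_rot: [0.026, 1.0, -0.0, 0.002]
contact_force: [-1.3, -4.8, 9.2]
gripper_width: 0.1
grasp_force: 4.7
```

Call:
arm_command([
  {"grip": 0,"linear": [0,2,0.3],"rot": [0,0,0]},
  {"grip": 0,"linear": [0,4,0.3],"rot": [0,0,0]},
  {"grip": 0,"linear": [0,6,0.3],"rot": [0,0,0]},
  {"grip": 0,"linear": [0,6,0.3],"rot": [0,0,0]},
])

```text
clock: 9.52
position: [588.4, 115.9, 46.0]
ee_rot: [0.026, 1.0, -0.0, 0.002]
contact_force: [-0.7, -6.1, 9.7]
gripper_width: 0.1
grasp_force: 5.1
```

```bash
python3 - <<'E'
from h import *
for n in("top","scene"):
    im=imaging.get_image(n)
    if n=="scene":
        f=np.array(im["frame"])[180:340,180:540]; cv2.imwrite("pics/s2.png",cv2.resize(f[...,::-1],None,fx=2.2,fy=2.2))
    for q,z in(("stop_face",50),("carriage_nose",50),("plate_top",46)):
        for r in models.tip_of(im,q)[:1]: print(n,q,round(r["score"],2),np.round(back(im,r["pixel"],z)))
E
```

```text
top plate_top 0.67 [585. 104.  46.]
scene stop_face 0.64 [589. 219.  50.]
scene carriage_nose 0.71 [593. 226.  50.]
scene plate_top 0.86 [589. 101.  46.]
```

View pics/s2.png

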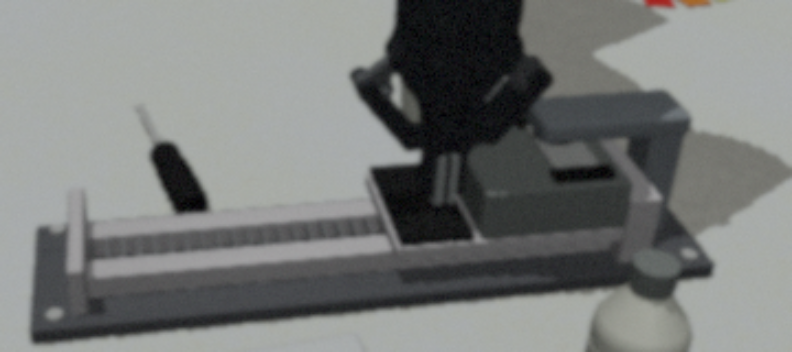

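The crop shows the carriage block against the stop at about (630,200), with the fingertips still on the plate behind it. The 148 mm finger travel against the 135 mm needed, plus the drag at the end, also says it is home. Lifting straight up.

Call:
arm_command([
  {"grip": 0,"linear": [0,0,-6],"rot": [0,0,0]},
  {"grip": 0,"linear": [0,0,-14],"rot": [0,0,0]},
  {"grip": 0,"linear": [0,0,-35],"rot": [0,0,0]},
  {"grip": 0,"linear": [0,0,-80],"rot": [0,0,0]},
  {"grip": 0,"linear": [0,-30,-130],"rot": [0,0,0]},
  {"grip": 0,"linear": [0,-80,-180],"rot": [0,0,0]},
  {"grip": 0,"linear": [0,-130,-200],"rot": [0,0,0]},
  {"grip": 0,"linear": [0,-150,-200],"rot": [0,0,0]},
  {"grip": 0,"linear": [0,-150,-200],"rot": [0,0,0]},
])

```text
clock: 11.05
position: [578.1, -33.7, 242.5]
ee_rot: [0.028, 1.0, 0.0, -0.0]
contact_force: [0.0, 0.8, -0.2]
gripper_width: 0.1
grasp_force: 0.0
```

```bash
python3 - <<'E'
from h import *
print(arm.read_state()["contact_force"])
for n in("top","scene"):
    im=imaging.get_image(n)
    if n=="scene":
        f=np.array(im["frame"])[180:380,180:540]; cv2.imwrite("pics/s3.png",cv2.resize(f[...,::-1],None,fx=2.2,fy=2.2))
    for q,z in(("stop_face",50),("carriage_nose",50),("plate_top",56),("spray",0),("cup",0),("pen_case",0),("driver",0)):
        for r in models.tip_of(im,q)[:1]: print(n,q,round(r["score"],2),np.round(back(im,r["pixel"],z)))
E
```

```text
[ 0.00556936  0.83917956 -0.18885356]
top carriage_nose 0.6 [441. -50.  50.]
top plate_top 0.59 [581. 104.  56.]
top spray 0.91 [756. 169.   0.]
top driver 0.67 [432. -54.   0.]
scene stop_face 0.82 [600. 222.  50.]
scene carriage_nose 0.84 [595. 225.  50.]
scene plate_top 0.85 [589. 101.  56.]
scene spray 0.87 [747. 175.   0.]
scene cup 0.88 [439. 169.   0.]
scene pen_case 0.67 [713. -28.   0.]
scene driver 0.56 [447. -47.   0.]
```

View pics/s3.png

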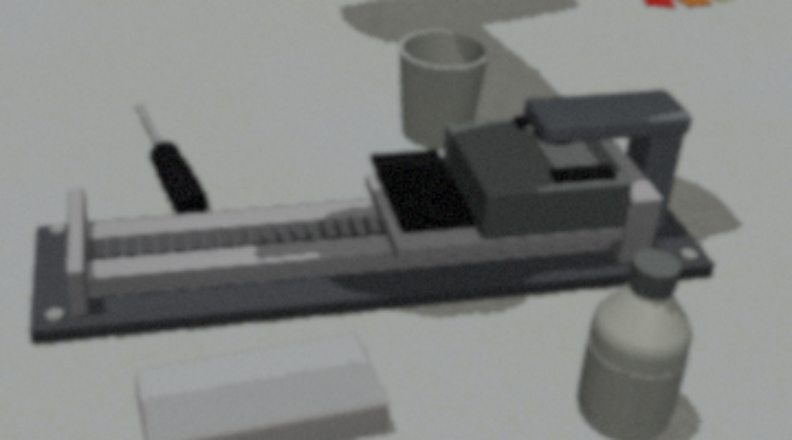

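The carriage is flush with the stop at about (628,200), the plate at (420,190) is up again, and the bystanders haven't moved. Handing in.

```bash
python3 -c "
from bench import job
print(job.job_done())"
```

```text
the job is handed in; nothing more can be done
None
```

The carriage is home against the end stop with the lock plate up again, the hand is clear, and the four bystanders are where they stood as far as the cameras show; I handed the job in at about 11 s, and no verdict came back.

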